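Start-of-shift stop test on the conveyor control box

TASK

Test the emergency stop of the bench conveyor: push the red mushroom button in until it latches and stays in by itself, then push its grip bar round clockwise until the button springs back out, and finally press the blue reset button fully in and let it come back. Only push with the fingertips: do not pinch anything, do not lift, tip or shove the box, and leave the green start button and everything else on the bench alone.

Things in the scene. Friction and masses are not known exactly. Their poses are not given: they have to be found in the camera images.
- control_box: the conveyor's control box, loose on four rubber feet, about 3 kg: grey with a light grey lid, 104 x 244 mm, lid 80 mm above the bench, long side along its y. Origin: centre of its underside, z up. On the lid: red stop on a yellow disc at y = -65 mm, blue reset at y = +25 mm, green start in a guard ring (41 mm across, 17 mm high) at y = +85 mm
- stop_top (a point): middle of the top of the turning grip on the red mushroom head, 119 mm above the bench when out. The head is a disc 60 mm across with a darker red bar standing across it: 52 mm long along this point's x, 12 mm wide (y), 14 mm tall above the disc. The frame turns with the head, z up; untwisted, the bar is parallel to the box's x axis
- stop (a joint): how far the mushroom stop is pushed in, m: 0 = out, 0.008 = at its end stop. Pushing takes 5 N at first, rising to 10 N fully in. Past about 0.0065 a latch catches, and let go it then stays in by itself at 0.0063. It cannot be pulled out; twisting releases it and it springs up to 0
- stop_twist (a joint): turn of the mushroom head, rad, clockwise seen from above: 0 at rest, end stop 0.85. Turning a latched head lets go at 0.45 to 0.65 and the head jumps up 6.3 mm; it needs about 0.1 N m (4 to 5 N at the end of the bar). A spring turns it back to 0 when let go
- reset_top (a point): middle of the top face of the blue reset button, cap 26 mm across, in a dark ring 42 mm across; 98 mm above the bench, 18 mm above the lid, z up
- reset (a joint): how far the blue reset button is pushed in, m: 0 = out, 0.006 = fully in. Springs back; fully in takes 5 N
- start_top (a point): middle of the top face of the green start button, cap 24 mm across, level with its guard ring; not to be pressed
- start (a joint): how far the green start button is pushed in, m: 0 = out, 0.006 = fully in; springs back
- screwdriver: screwdriver, yellow handle, lying, 190 mm long, handle 26 mm thick; origin under its middle, x axis to the tip. Bystander, loose
- tape_roll: roll of tan tape lying flat, 90 mm across, 24 mm high; origin centre of underside. Bystander, loose
- solder_spool: blue solder spool standing on its flange, 60 mm across, 50 mm high; origin centre of underside. Bystander, loose
- multimeter: orange and black multimeter lying on its back, 160 x 80 x 36 mm, long side along its x; origin centre of underside. Bystander, loose
- parts_bin: open blue parts bin, 130 x 95 x 50 mm, long side along its x; origin centre of underside. Bystander, loose
- mug: white mug, 80 mm across, 95 mm high, handle at its +y; origin centre of underside. Bystander, loose
- flux_bottle: upright white flux bottle with yellow label and red cap, 54 mm across, 140 mm high; origin centre of underside. Bystander, loose

How it is judged:
By the outcome, as a careful person would: the job done as asked, in the order asked, and still so for the second after the job is handed in, with the robot touching nothing.
It also fails if it takes over 45 s, if anything falls off the work surface, if the arm or the gripper's body presses on something with over 40 N, if the wrist force passes 120 N, or if a joint passes its speed limit or range.

ROBOT

A 6-joint arm with a two-finger parallel gripper is mounted at the origin on the work surface. World frame = base frame: x ahead of the robot, y to its left, z up, the work surface at z = 0. Lengths are in mm, angles in rad, forces in N, time in s.
With the tool pointing down it reaches from about 375 to 900 mm from the base axis. Payload 3.1 kg.
Tool frame: the origin (TCP) lies midway between the tips of the shut fingers; the grasp point (between the pads) lies 19 mm behind it; z points along the fingers, y is the line along which they close (so a half turn about z gives the same grasp; the last joint's range is limited). The gripper opens to 87 mm and grips with 3 to 60 N. Pads are 19 mm wide; open, the fingers measure 117 mm over their backs; the gripper's body (75 mm by 190 mm) begins 51 mm behind the grasp point.
Start: joints at [-1.442, 0.527, 1.433, -0, 1.181, -0.178], TCP at [189.375, -595.595, 222.548] pointing down, gripper open.
Joint ranges: [-3.08, 3.08], [-0.75, 2.2], [0.22, 2.44], [-1.43, 4.57], [0, 2.65], [-2.85, 2.85]. Speed limits (rad/s): [2.79, 2.79, 3.14, 3.14, 3.14, 3.14].

INTERFACE

Orientations are given as a 3x3 rotation matrix whose columns are the frame's x, y, z axes.
In Python, from rig import observe, grab_frame, calibration, job_done, boxes_of gives the robot as it stands. The module is installed in compiled form; this text tells all that it offers.
- The arm moves only by the tool jog_arm, never from a script. Its argument "motion" is a list of rows, each an object with "linear": the shift along the world's x, y, z normalised to -1 to 1, where 1 is 0.25 m, a list of three; "angular": the turn, a rotation vector about the world's x, y, z normalised to -1 to 1, where 1 is 360 degrees, a list of three; "claw": the opening, from -1 (shut) to 1 (fully open). A call has 1 to 10 rows; each row is the pose to reach, as a shift and turn from the pose commanded when the call began, turning the shorter way round; what a row does not reach only later rows make up. A row lasts 1/8 s, in which the tool goes at most 62.5 mm and 10.7 degrees, less where a joint would pass 70% of its speed; a pose out of reach is approached as far as the arm can. A call with a number of a shift or a turn outside -1 to 1 is refused whole. A call with a gripper value outside its range is refused whole. The fingers move at their own pace and stop on an object; "newtons" is the grip in N (left out, the last holds). Time passes only in rows, so rows that repeat a pose let the fingers close. It gives the time, the measured TCP pose, the force, the opening and the grip force at its end, in the units of the state.
- observe(): the state, without advancing time (a new reading comes with each control period).
- grab_frame(name): name is "side" or "top"; returns (picture, depth): 384x512x3 uint8, blue, green, red; 384x512 float32, mm along the optical axis (not along the pixel's ray), 0 where there is no reading.
- calibration(name): a dict with "fovy" (degrees; the focal length in pixels is half the picture's height over the tangent of half this angle, whatever the lens; pixels are square), "cx", "cy" (the principal point, pixels), "R" (3x3) and "t" (3): a world point X has camera coordinates R X + t. Camera axes: x right, y down, z forward; pixel columns grow to the right and rows downward; lengths in mm; the calibration is good to about 2 mm. A picture is of the moment at which its call begins. calibration takes no time and is no camera call.
- job_done(): hands the job in; it is judged then, once.
Trained networks look in the newest picture that a camera, given by its name, has taken for a name from the list of things; names that differ only in an ending like _2 or _b are one class to them, and where a whole thing is asked for, a point or a joint stands for the part that bears it (a point fixed in the world has none). Each returns a list of dicts, best first, with "conf" (0 to 1); they miss things now and then, are a little off and sometimes report something else, mostly with a low value. They report only what shows in the picture. A call takes as long as a camera call.
- boxes_of(camera, label): "box" ([left, top, right, bottom] in pixels, round what is visible of it).
The state is a dict: "t": time; "joint_positions": joint angles; "qvel": joint speeds; "joint_efforts": joint torques, N m; "eef_pos": TCP position; "eef_rot": TCP orientation; "contact_force": force on the tool from outside, world axes, zero at the start; "moment": the same for the moment, N m; "gripper_width": opening from 0.0 (shut) to 1.0 (fully open); "grip_force": force on a finger pad.
Only numpy, scipy, OpenCV 4.12 (cv2) and the standard library are available. Lean on these libraries where they do the work, as an engineer would, in place of code of your own. Each camera call takes 0.05 s, during which the arm holds its last target. There are 200 camera calls.

## Working session

There is one attempt and no reset: what is moved stays moved. The work goes in short steps, Python scripts to look and compute and a tool call to move; the robot and the scene stay as the last step left them, time stands still between calls to the robot, and variables do not carry over. Pictures are saved under pics/ and viewed, at most 10 in all, crops included, and the job is handed in when it is done.

Besides the shell and the picture viewer there is one more tool, called after "Emit:" as name([rows], argument=value, ...), one row to a line, values as JSON. jog_arm: Moves the arm, as the interface text tells. Scaled input: -1 to 1 covers 0.25 m each way for a shift and 360 degrees each way for a turn. Its arguments: {"type":"object","properties":{"motion":{"type":"array"},"newtons":{"type":"number"}},"required":["motion"]}

```bash
mkdir -p pics
cat > h.py <<'E'
import numpy as np,cv2
from rig import *
def world(cam,uv,d):
    c=calibration(cam);f=192/np.tan(np.radians(c["fovy"])/2)
    uv=np.atleast_2d(uv);d=np.atleast_1d(d)
    p=np.c_[(uv[:,0]-c["cx"])/f*d,(uv[:,1]-c["cy"])/f*d,d]
    return (p-np.array(c["t"]))@np.array(c["R"])
def cloud(cam,depth):
    v,u=np.mgrid[:384,:512]
    return world(cam,np.c_[u.ravel(),v.ravel()],depth.ravel()).reshape(384,512,3)
E
python3 - <<'E'
from h import *
for n in("top","side"):
    im,d=grab_frame(n);cv2.imwrite(f"pics/{n}0.png",im);np.save(n,d);np.save(n+"im",im)
    c=calibration(n);print(n,c)
    for l in("control_box","stop_top","reset_top","start_top"):print(l,boxes_of(n,l)[:2])
print(observe())
E
```

```text
top {'fovy': 47.84814403274728, 'cx': 263.1788926663167, 'cy': 181.91035460408796, 'R': array([[-0.02257924, -0.99969266, -0.01023563],
       [-0.98167966,  0.0241076 , -0.18900757],
       [ 0.18919623,  0.00578047, -0.98192228]]), 't': array([  24.67665722,  579.71541147, 1300.9789161 ])}
control_box [{'box': [186.0, 159.5, 268.5, 203.2], 'conf': 0.69}, {'box': [89.8, 189.6, 131.0, 218.5], 'conf': 0.45}]
stop_top [{'box': [235.0, 163.3, 260.3, 182.9], 'conf': 0.74}]
reset_top [{'box': [216.1, 177.8, 225.1, 182.9], 'conf': 0.45}]
start_top [{'box': [239.0, 164.6, 260.8, 186.5], 'conf': 0.58}]
side {'fovy': 45.89656853338162, 'cx': 252.9941505989647, 'cy': 188.31290189921444, 'R': array([[-0.99128081, -0.13096929,  0.01447075],
       [-0.09961006,  0.67294504, -0.73295485],
       [ 0.08625655, -0.72800551, -0.68012336]]), 't': array([ 569.02671203,  119.09863016, 1530.35988781])}
control_box [{'box': [224.5, 188.5, 259.0, 262.5], 'conf': 0.94}]
stop_top [{'box': [238.3, 190.9, 254.3, 203.2], 'conf': 0.73}]
reset_top [{'box': [238.9, 211.8, 249.1, 220.2], 'conf': 0.63}]
start_top [
[... 226 characters left out ...]
69e+00, -1.78446259e-01]), 'qvel': array([ 0.00030375,  0.00140017, -0.00384869,  0.0001332 , -0.00010075,
        0.00076233]), 'joint_efforts': array([-6.11770120e-04, -4.39603543e+01, -1.76790994e+01,  6.34322106e-02,
        5.15408360e-02, -3.27202542e-05]), 'eef_pos': array([ 189.39588271, -595.5638987 ,  222.49908644]), 'eef_rot': array([[ 9.53009390e-01,  3.02940757e-01, -4.42665716e-06],
       [ 3.02940756e-01, -9.53009386e-01,  8.98043292e-05],
       [ 2.29867457e-05, -8.69253839e-05, -9.99999996e-01]]), 'contact_force': array([ 0.01646466, -0.27701904, -0.06409069]), 'moment': array([ 0.00051163, -0.00081894,  0.00730539]), 'grip_force': 0.0, 'gripper_width': 0.9978907854101028}
```

View pics/top0.png

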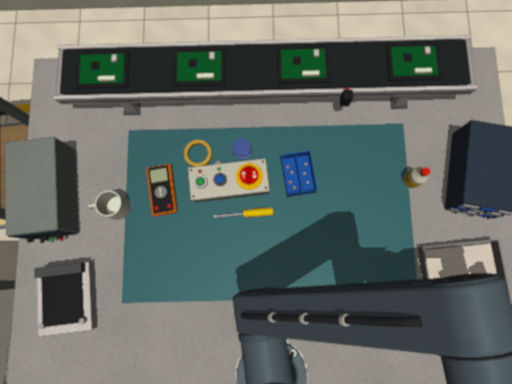

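View pics/side0.png

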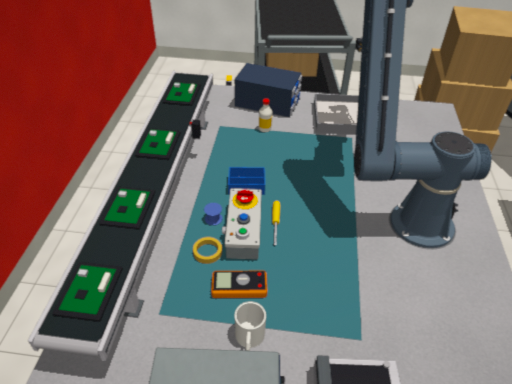

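The top view shows the box at about (188–270, 159–200), with red stop at (249,176), blue reset at (220,180) and green start at (201,182). The bin is just right of the stop, and the spool and tape are behind it. The side view agrees: red (244,198), blue (244,217), green (243,232).

Run:
```python
from h import *
for n,roi in(("top",(183,150,275,207)),("side",(220,180,268,265))):
    im=np.load(n+"im.npy");d=np.load(n+".npy");P=cloud(n,d)
    m=np.zeros((384,512),bool);m[roi[1]:roi[3],roi[0]:roi[2]]=1
    m&=d>0
    hsv=cv2.cvtColor(im,cv2.COLOR_BGR2HSV);H,S,V=[hsv[...,i].astype(int) for i in range(3)]
    z=P[...,2]
    lid=m&(abs(z-80)<5)
    r=cv2.minAreaRect(P[lid][:,:2].astype(np.float32));print(n,"lid",lid.sum(),np.median(z[lid]),r)
    for c,mm in dict(red=((H<8)|(H>172))&(S>150)&(z>95),yel=(abs(H-27)<8)&(S>150)&(z>70),blue=(abs(H-112)<12)&(S>120)&(z>85),green=(abs(H-65)<20)&(S>90)&(z>80)).items():
        k=m&mm;p=P[k]
        if len(p):print(c,len(p),p.mean(0).round(1),p.min(0).round(),p.max(0).round(),np.median(z[k]))
    k=m&(z>112);p=P[k];print("bar",len(p),p.mean(0).round(1),p.round(0).tolist()[:50])
    for l in("screwdriver","parts_bin","solder_spool"):
        pass
    m2=(z>15)&(z<300)&(d>0)&(P[...,0]>380)&(P[...,0]<720)&(abs(P[...,1])<300)
    nl,lab,st,ce=cv2.connectedComponentsWithStats(m2.astype(np.uint8))
    for i in range(1,nl):
        if st[i,4]>30:
            q=P[lab==i];print("obj",st[i],q.min(0).round(),q.max(0).round())
im=cv2.imread("pics/top0.png")[145:215,175:325];a=cv2.resize(im,None,fx=5,fy=5,interpolation=2)
cv2.imwrite("pics/c1.png",a[:600,:800])
```

```text
top lid 1839 80.0190094783384 ((589.4654541015625, 118.33399200439453), (104.39192199707031, 243.88009643554688), 5.488483428955078)
red 191 [592.3  54.1 108.4] [569.  29.  97.] [618.  81. 124.] 105.75289735977579
yel 251 [590.   53.3  82.8] [554.  14.  74.] [637.  95. 120.] 82.0972570230818
blue 54 [585.6 143.5 101.2] [575. 132.  92.] [597. 158. 108.] 101.76141686837897
green 42 [581.  200.2 100.5] [570. 147.  81.] [622. 213. 107.] 101.26140494462624
bar 64 [596.1  53.5 118. ] [[621.0, 58.0, 120.0], [621.0, 55.0, 120.0], [621.0, 52.0, 119.0], [618.0, 61.0, 120.0], [618.0, 58.0, 120.0], [618.0, 55.0, 118.0], [618.0, 52.0, 119.0], [616.0, 61.0, 115.0], [614.0, 58.0, 120.0], [615.0, 55.0, 118.0], [615.0, 52.0, 118.0], [611.0, 58.0, 122.0], [612.0, 55.0, 116.0], [611.0, 52.0, 121.0], [612.0, 49.0, 116.0], [609.0, 55.0, 115.0], [609.0, 52.0, 116.0], [608.0, 49.0, 120.0], [606.0, 59.0, 116.0], [605.0, 55.0, 119.0], [606.0, 53.0, 115.0], [606.0, 49.0, 116.0], [603.0, 58.0, 118.0], [603.0, 56.0, 117.0], [602.0, 52.0, 118.0], [603.0, 50.0, 114.0], [599.0, 58.0, 121.0], [600.0, 56.0, 117.0], 
[... 1920 characters left out ...]
6.0, 120.0], [572.0, 51.0, 115.0], [619.0, 64.0, 116.0], [616.0, 63.0, 116.0], [613.0, 62.0, 115.0], [609.0, 66.0, 120.0], [607.0, 59.0, 113.0], [604.0, 57.0, 112.0], [600.0, 59.0, 114.0], [596.0, 64.0, 119.0], [594.0, 58.0, 115.0], [591.0, 57.0, 114.0], [587.0, 61.0, 118.0], [584.0, 57.0, 115.0], [581.0, 58.0, 116.0], [578.0, 57.0, 116.0], [574.0, 59.0, 118.0], [572.0, 54.0, 114.0], [613.0, 63.0, 112.0], [606.0, 62.0, 112.0], [600.0, 64.0, 114.0]]
obj [ 222  167   43   91 2967] [ 529. -158.   15.] [683. 248. 122.]
obj [272 201   8  25 145] [480. -15.  15.] [508.  92.  27.]
obj [205 203  17  18 212] [671.  46.  15.] [720. 112.  55.]
obj [195 237  26  24 220] [647. 180.  15.] [720. 273.  29.]
```

View pics/c1.png

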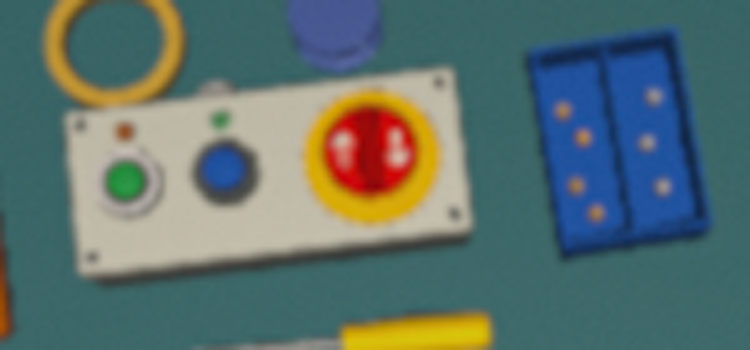

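Measured box centre is about (590, 119.5) with yaw 5.5°. That puts the stop at (596, 55) and the reset at (587.5, 144.5). Lid size and heights match the description, so I'm moving over with the fingers shut.

Emit:
jog_arm([
  {"linear": [0.542,0.867,0],"angular": [0,0,0.139],"claw": -1},
  {"linear": [0.542,0.867,0],"angular": [0,0,0.139],"claw": -1},
  {"linear": [0.542,0.867,0],"angular": [0,0,0.139],"claw": -1},
  {"linear": [0.542,0.867,0],"angular": [0,0,0.139],"claw": -1},
  {"linear": [0.542,0.867,0],"angular": [0,0,0.139],"claw": -1},
  {"linear": [0.542,0.867,0],"angular": [0,0,0.139],"claw": -1},
], newtons=5)

```text
t: 1.25
eef_pos: [325.5, -378.2, 222.9]
eef_rot: [[0.379, 0.925, 0.0], [0.925, -0.379, -0.001], [-0.001, 0.001, -1.0]]
contact_force: [-0.4, -0.3, -0.3]
gripper_width: 0.401
grip_force: 0.0
```

Emit:
jog_arm([
  {"linear": [0.542,0.867,0],"angular": [0,0,0.139],"claw": -1},
  {"linear": [0.542,0.867,0],"angular": [0,0,0.139],"claw": -1},
  {"linear": [0.542,0.867,0],"angular": [0,0,0.139],"claw": -1},
  {"linear": [0.542,0.867,0],"angular": [0,0,0.139],"claw": -1},
  {"linear": [0.542,0.867,0],"angular": [0,0,0.139],"claw": -1},
  {"linear": [0.542,0.867,0],"angular": [0,0,0.139],"claw": -1},
])

```text
t: 2.0
eef_pos: [461.0, -162.4, 222.6]
eef_rot: [[-0.463, 0.886, 0.001], [0.886, 0.463, -0.001], [-0.001, 0.0, -1.0]]
contact_force: [0.3, -0.1, 0.3]
gripper_width: 0.001
grip_force: 0.0
```

Emit:
jog_arm([
  {"linear": [0.542,0.867,0],"angular": [0,0,0.139],"claw": -1},
  {"linear": [0.542,0.867,0],"angular": [0,0,0.139],"claw": -1},
  {"linear": [0.542,0.867,0],"angular": [0,0,0.139],"claw": -1},
  {"linear": [0.542,0.867,0],"angular": [0,0,0.139],"claw": -1},
  {"linear": [0.542,0.867,0],"angular": [0,0,0.139],"claw": -1},
  {"linear": [0.542,0.867,0],"angular": [0,0,0.139],"claw": -1},
  {"linear": [0.542,0.867,0],"angular": [0,0,0.139],"claw": -1},
])

```text
t: 2.88
eef_pos: [595.6, 52.9, 222.4]
eef_rot: [[-0.976, 0.218, -0.001], [0.218, 0.976, -0.0], [0.001, -0.0, -1.0]]
contact_force: [-0.3, -0.3, 0.7]
gripper_width: 0.006
grip_force: 0.0
```

Run:
```python
from h import *
for n in("top","side"):
    d=np.load(n+".npy");P=cloud(n,d)
    r=np.hypot(P[...,0]-587.5,P[...,1]-144.5)
    for a,b in((0,8),(8,12),(14,17),(17,20),(23,28)):
        k=(r>=a)&(r<b);print(n,a,b,k.sum(),np.median(P[k][:,2]).round(1))
```

```text
top 0 8 23 102.7
top 8 12 21 101.8
top 14 17 29 92.7
top 17 20 33 91.2
top 23 28 80 80.0
side 0 8 15 100.9
side 8 12 24 98.3
side 14 17 18 90.9
side 17 20 28 88.4
side 23 28 39 78.8
```

Emit:
jog_arm([
  {"linear": [0,0,-0.22],"angular": [0,0,0],"claw": -1},
  {"linear": [0,0,-0.39],"angular": [0,0,0],"claw": -1},
  {"linear": [0,0,-0.406],"angular": [0,0,0],"claw": -1},
  {"linear": [0,0,-0.416],"angular": [0,0,0],"claw": -1},
  {"linear": [0,0,-0.424],"angular": [0,0,0],"claw": -1},
  {"linear": [0,0,-0.424],"angular": [0,0,0],"claw": -1},
])

```text
t: 3.62
eef_pos: [596.9, 54.0, 118.6]
eef_rot: [[-0.977, 0.212, 0.003], [0.212, 0.977, -0.001], [-0.003, -0.0, -1.0]]
contact_force: [-2.2, -1.2, 4.8]
gripper_width: 0.004
grip_force: 2.2
```

Emit:
jog_arm([
  {"linear": [0,0,-0.01],"angular": [0,0,0],"claw": -1},
  {"linear": [0,0,-0.02],"angular": [0,0,0],"claw": -1},
  {"linear": [0,0,-0.03],"angular": [0,0,0],"claw": -1},
  {"linear": [0,0,-0.03],"angular": [0,0,0],"claw": -1},
])

```text
t: 4.12
eef_pos: [596.9, 54.0, 111.5]
eef_rot: [[-0.977, 0.212, 0.003], [0.212, 0.977, -0.001], [-0.003, -0.001, -1.0]]
contact_force: [-2.7, -3.0, 8.9]
gripper_width: 0.004
grip_force: 4.7
```

Emit:
jog_arm([
  {"linear": [0,0,-0.006],"angular": [0,0,0],"claw": -1},
  {"linear": [0,0,-0.01],"angular": [0,0,0],"claw": -1},
  {"linear": [0,0,-0.01],"angular": [0,0,0],"claw": -1},
])

```text
t: 4.5
eef_pos: [597.1, 54.0, 111.1]
eef_rot: [[-0.977, 0.211, 0.004], [0.211, 0.977, -0.002], [-0.004, -0.001, -1.0]]
contact_force: [-5.3, -2.3, 20.8]
gripper_width: 0.007
grip_force: 10.3
```

Emit:
jog_arm([
  {"linear": [0,0,0.08],"angular": [0,0,0],"claw": -1},
  {"linear": [0,0,0.2],"angular": [0,0,0],"claw": -0.17},
  {"linear": [0,0,0.2],"angular": [0,0,0],"claw": -0.17},
  {"linear": [0,0,0.2],"angular": [0,0,0],"claw": -0.17},
  {"linear": [0,0,0.2],"angular": [0,0,0],"claw": -0.17},
])

```text
t: 5.12
eef_pos: [595.1, 54.8, 155.4]
eef_rot: [[-0.977, 0.212, -0.002], [0.212, 0.977, 0.0], [0.002, -0.0, -1.0]]
contact_force: [0.2, 0.3, -0.5]
gripper_width: 0.362
grip_force: 0.0
```

```bash
cat > look.py <<'E'
from h import *
import sys
im,d=grab_frame("side");P=cloud("side",d);z=P[...,2]
hsv=cv2.cvtColor(im,cv2.COLOR_BGR2HSV);H,S=hsv[...,0].astype(int),hsv[...,1]
k=((H<8)|(H>172))&(S>150)&(z>85)&(z<130)&(np.hypot(P[...,0]-596,P[...,1]-55)<40)
print(k.sum(),np.percentile(z[k],[10,30,50,70,90]).round(1),P[k].mean(0).round(1))
a=cv2.resize(im[140:270,170:320],None,fx=4,fy=4,interpolation=2);cv2.imwrite(sys.argv[1],a)
lid=(abs(z-79)<4)&(P[...,0]>520)&(P[...,0]<660)&(abs(P[...,1]-120)<140)&(S<60)
print(cv2.minAreaRect(P[lid][:,:2].astype(np.float32)))
o=observe();print(o["t"],o["eef_pos"],o["contact_force"],o["gripper_width"])
E
python3 look.py pics/s1.png
```

```text
143 [ 94.7  97.3 100.  106.5 112. ] [594.9  62.3 102.1]
((590.7816772460938, 120.41580200195312), (103.59526062011719, 246.71054077148438), 5.545936107635498)
5.175 [595.15742356  54.7549711  155.38635701] [-0.40333873  0.33744243 -0.34902409] 0.38062179837457144
```

View pics/s1.png

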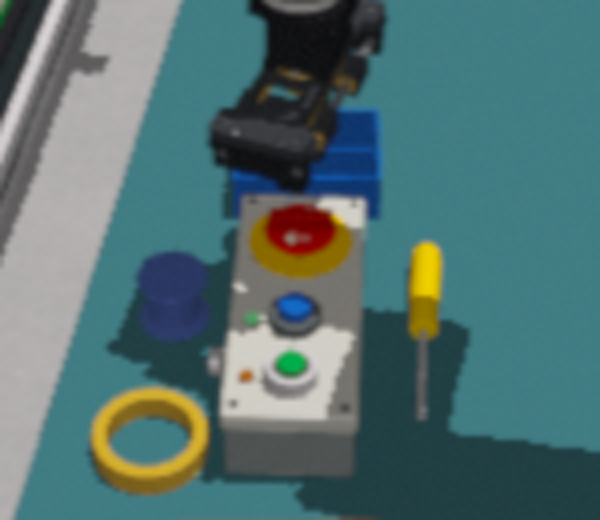

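The head sits about 6 mm lower, around (300,230) in the crop, so it has latched. The box hasn't moved. Next I'm lowering the fingertips on either side of the bar to z≈108, which stays clear of the disc when it pops up.

Emit:
jog_arm([
  {"linear": [0.002,0,-0.1],"angular": [0,0,0],"claw": -0.17},
  {"linear": [0.002,0,-0.17],"angular": [0,0,0],"claw": -0.17},
  {"linear": [0.002,0,-0.19],"angular": [0,0,0],"claw": -0.17},
  {"linear": [0.002,0,-0.19],"angular": [0,0,0],"claw": -0.17},
  {"linear": [0.002,0,-0.19],"angular": [0,0,0],"claw": -0.17},
])

```text
t: 5.8
eef_pos: [597.0, 54.6, 109.6]
eef_rot: [[-0.977, 0.212, 0.001], [0.212, 0.977, -0.0], [-0.001, 0.0, -1.0]]
contact_force: [-0.4, 0.2, 0.0]
gripper_width: 0.411
grip_force: 0.0
```

Emit:
jog_arm([
  {"linear": [-0.002,0,-0.006],"angular": [0,0,0],"claw": -0.17},
  {"linear": [-0.002,0,-0.006],"angular": [0,0,-0.02],"claw": -0.17},
  {"linear": [-0.002,0,-0.006],"angular": [0,0,-0.04],"claw": -0.17},
  {"linear": [-0.002,0,-0.006],"angular": [0,0,-0.06],"claw": -0.17},
  {"linear": [-0.002,0,-0.006],"angular": [0,0,-0.08],"claw": -0.17},
  {"linear": [-0.002,0,-0.006],"angular": [0,0,-0.1],"claw": -0.17},
])

```text
t: 6.55
eef_pos: [596.2, 54.4, 108.0]
eef_rot: [[-0.663, 0.749, 0.001], [0.749, 0.663, -0.001], [-0.001, 0.0, -1.0]]
contact_force: [0.5, -1.2, -0.1]
gripper_width: 0.416
grip_force: 0.8
```

```bash
python3 -c "
from rig import *
print(observe()['moment'])"
```

```text
[-0.08475073 -0.19430801  0.02192546]
```

Emit:
jog_arm([
  {"linear": [0,0,0],"angular": [0,0,-0.015],"claw": -0.17},
  {"linear": [0,0,0],"angular": [0,0,-0.03],"claw": -0.17},
  {"linear": [0,0,0],"angular": [0,0,-0.045],"claw": -0.17},
  {"linear": [0,0,0],"angular": [0,0,-0.06],"claw": -0.17},
  {"linear": [0,0,0],"angular": [0,0,-0.06],"claw": -0.17},
])

```text
t: 7.18
eef_pos: [596.2, 54.2, 108.2]
eef_rot: [[-0.346, 0.938, 0.001], [0.938, 0.346, -0.001], [-0.001, 0.001, -1.0]]
contact_force: [0.1, -2.2, 1.4]
gripper_width: 0.414
grip_force: 1.4
```

```bash
python3 -c "
from rig import *
print(observe()['moment'])"; python3 look.py pics/s2.png
```

```text
[-0.25842091 -0.06709415  0.09266854]
137 [ 95.6  98.5 101.9 110.5 113.2] [593.9  65.1 104.1]
((590.4871826171875, 121.62071228027344), (103.59319305419922, 246.83212280273438), 5.4755120277404785)
7.225 [596.17575235  54.23951973 108.19763023] [-0.23911817 -1.40171136  1.24793785] 0.4174484881215412
```

View pics/s2.png

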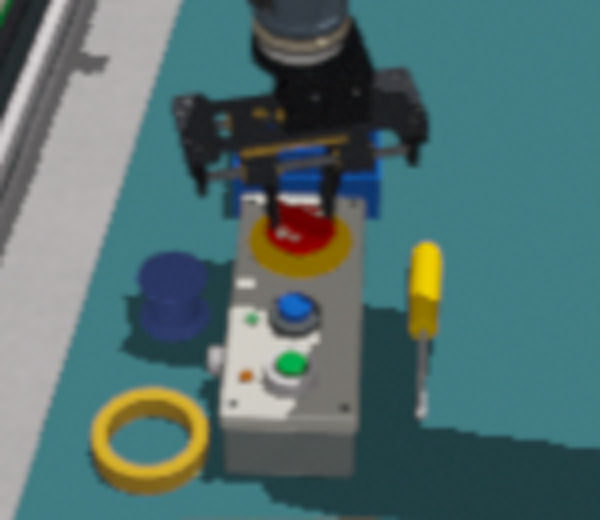

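The bar at (300,222) is turning between the fingertips, with torque at 0.09 N m. It needs to go further.

Emit:
jog_arm([
  {"linear": [0,0,0],"angular": [0,0,-0.01],"claw": -0.17},
  {"linear": [0,0,0],"angular": [0,0,-0.02],"claw": -0.17},
  {"linear": [0,0,0],"angular": [0,0,-0.03],"claw": -0.17},
  {"linear": [0,0,0],"angular": [0,0,-0.036],"claw": -0.17},
  {"linear": [0,0,0],"angular": [0,0,-0.036],"claw": -0.17},
])

```text
t: 7.85
eef_pos: [595.9, 54.2, 107.9]
eef_rot: [[-0.127, 0.992, 0.0], [0.992, 0.127, -0.001], [-0.001, 0.0, -1.0]]
contact_force: [-0.7, -2.7, 2.5]
gripper_width: 0.413
grip_force: 2.6
```

```bash
python3 -c "
from rig import *
print(observe()['moment'])"; python3 look.py pics/s3.png
```

```text
[-0.39915886  0.05581418  0.13872872]
143 [ 99.8 102.6 105.3 113.6 117.6] [594.8  64.6 107.5]
((590.5347290039062, 122.75692749023438), (103.13373565673828, 246.71665954589844), 5.553285121917725)
7.9 [595.90480939  54.26874794 107.90574521] [-1.09798639 -2.29950714  3.55308634] 0.41164401806045114
```

The head has sprung out: the heights are back to their original values. Now I'm turning back so it follows freely, then lifting off.

Emit:
jog_arm([
  {"linear": [0,0,0],"angular": [0,0,0.027],"claw": -0.17},
  {"linear": [0,0,0],"angular": [0,0,0.054],"claw": -0.17},
  {"linear": [0,0,0],"angular": [0,0,0.08],"claw": -0.17},
  {"linear": [0,0,0],"angular": [0,0,0.107],"claw": -0.17},
  {"linear": [0,0,0],"angular": [0,0,0.134],"claw": -0.17},
  {"linear": [0,0,0],"angular": [0,0,0.16],"claw": -0.17},
  {"linear": [0,0,0],"angular": [0,0,0.19],"claw": -0.17},
  {"linear": [0,0,0],"angular": [0,0,0.19],"claw": -0.17},
  {"linear": [0,0,0.1],"angular": [0,0,0.19],"claw": -0.17},
  {"linear": [0,0,0.2],"angular": [0,0,0.19],"claw": -0.17},
])

```text
t: 9.15
eef_pos: [595.6, 55.0, 157.6]
eef_rot: [[-0.968, 0.252, -0.001], [0.252, 0.968, 0.001], [0.001, 0.0, -1.0]]
contact_force: [0.3, -0.0, -0.1]
gripper_width: 0.419
grip_force: 0.0
```

```bash
python3 look.py pics/s4.png
```

```text
155 [ 99.8 102.9 105.5 112.5 118.2] [594.6  63.1 107.7]
((590.64599609375, 121.376953125), (103.59634399414062, 246.1193389892578), 5.603059768676758)
9.2 [597.90322006  54.90313103 161.29918225] [ 0.45743595 -0.49274954  2.10902652] 0.4196666431659728
```

View pics/s4.png

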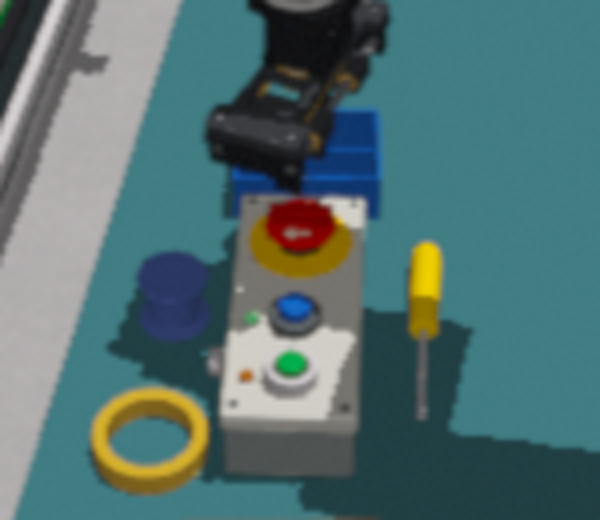

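The mushroom is out and untwisted at (300,225), and the box hasn't moved. Next is the reset button.

Emit:
jog_arm([
  {"linear": [-0.034,0.18,0],"angular": [0,0,0],"claw": -1},
  {"linear": [-0.034,0.359,0],"angular": [0,0,0],"claw": -1},
  {"linear": [-0.034,0.359,0],"angular": [0,0,0],"claw": -1},
  {"linear": [-0.034,0.359,0],"angular": [0,0,0],"claw": -1},
  {"linear": [-0.034,0.359,-0.12],"angular": [0,0,0],"claw": -1},
  {"linear": [-0.034,0.359,-0.2],"angular": [0,0,0],"claw": -1},
  {"linear": [-0.034,0.359,-0.22],"angular": [0,0,0],"claw": -1},
  {"linear": [-0.034,0.359,-0.22],"angular": [0,0,0],"claw": -1},
])

```text
t: 10.2
eef_pos: [587.3, 143.5, 102.6]
eef_rot: [[-0.968, 0.25, -0.001], [0.25, 0.968, -0.0], [0.001, -0.0, -1.0]]
contact_force: [0.2, -0.9, 0.8]
gripper_width: 0.01
grip_force: 0.0
```

Emit:
jog_arm([
  {"linear": [0,0.002,-0.015],"angular": [0,0,0],"claw": -1},
  {"linear": [0,0.002,-0.025],"angular": [0,0,0],"claw": -1},
  {"linear": [0,0.002,-0.035],"angular": [0,0,0],"claw": -1},
  {"linear": [0,0.002,-0.044],"angular": [0,0,0],"claw": -1},
  {"linear": [0,0.002,-0.044],"angular": [0,0,0],"claw": -1},
])

```text
t: 10.82
eef_pos: [588.7, 144.5, 96.0]
eef_rot: [[-0.969, 0.248, 0.004], [0.248, 0.969, -0.001], [-0.004, -0.0, -1.0]]
contact_force: [-6.1, -3.8, 23.8]
gripper_width: 0.005
grip_force: 12.0
```

The tips were blocked at z≈96 with 24 N. The two shut tips, 30 mm across, must be resting on the dark ring. I'll back off and use a single tilted fingertip that fits inside the ring, then recheck positions.

Emit:
jog_arm([
  {"linear": [0,0,0.04],"angular": [0,0,0],"claw": -1},
  {"linear": [0,0,0.24],"angular": [0,0,-0.01],"claw": -0.17},
  {"linear": [-0.1,-0.026,0.24],"angular": [0,0,-0.194],"claw": -0.17},
  {"linear": [-0.1,-0.026,0.24],"angular": [0,0,-0.194],"claw": -0.17},
  {"linear": [-0.1,-0.026,0.24],"angular": [0,0,-0.194],"claw": -0.17},
  {"linear": [-0.1,-0.026,0.24],"angular": [0,0,-0.194],"claw": -0.17},
  {"linear": [-0.1,-0.026,0.24],"angular": [0,0,-0.194],"claw": -0.17},
  {"linear": [-0.1,-0.026,0.24],"angular": [0,0,-0.194],"claw": -0.17},
  {"linear": [-0.1,-0.026,0.24],"angular": [0,0,-0.194],"claw": -0.17},
  {"linear": [-0.1,-0.026,0.24],"angular": [0,0,-0.194],"claw": -0.17},
])

```text
t: 12.08
eef_pos: [562.2, 138.6, 151.4]
eef_rot: [[-0.103, 0.995, -0.0], [0.995, 0.103, 0.0], [0.0, -0.0, -1.0]]
contact_force: [-0.6, 0.7, 0.2]
gripper_width: 0.414
grip_force: 0.0
```

Emit:
jog_arm([
  {"linear": [0,0,0],"angular": [-0.0277,-0.0027,0],"claw": -0.17},
  {"linear": [0,0,0],"angular": [-0.0553,-0.0053,0],"claw": -0.17},
  {"linear": [0,0,0],"angular": [-0.0553,-0.0053,0],"claw": -0.17},
  {"linear": [0,0,0],"angular": [-0.0553,-0.0053,0],"claw": -0.17},
])

```text
t: 12.58
eef_pos: [562.2, 138.4, 151.4]
eef_rot: [[-0.096, 0.995, 0.032], [0.935, 0.101, -0.339], [-0.34, -0.003, -0.94]]
contact_force: [-0.5, 0.2, 0.3]
gripper_width: 0.414
grip_force: 0.0
```

```bash
cat > look2.py <<'E'
from h import *
import sys
for n in("side","top"):
    im,d=grab_frame(n);P=cloud(n,d);z=P[...,2]
    hsv=cv2.cvtColor(im,cv2.COLOR_BGR2HSV);H,S=hsv[...,0].astype(int),hsv[...,1]
    k=(abs(H-112)<12)&(S>150)&(z>88)&(z<112)&(np.hypot(P[...,0]-587,P[...,1]-145)<17)
    if k.sum()>5:
        v,u=np.nonzero(k)
        # ray through centroid, intersect z=98
        c=calibration(n);q=world(n,[[u.mean(),v.mean()]]*2,[500,1500]);s=(98-q[0,2])/(q[1,2]-q[0,2])
        print(n,k.sum(),P[k].mean(0).round(1),np.percentile(z[k],[10,50,90]).round(1),"ray98",(q[0]+s*(q[1]-q[0])).round(1))
    lid=(abs(z-79.5)<4)&(P[...,0]>520)&(P[...,0]<660)&(abs(P[...,1]-120)<140)&(S<60)
    print(cv2.minAreaRect(P[lid][:,:2].astype(np.float32)))
    if n=="side":cv2.imwrite(sys.argv[1],cv2.resize(im[140:270,170:320],None,fx=4,fy=4,interpolation=2))
o=observe();print(o["t"],o["eef_pos"],o["eef_rot"].round(3),o["contact_force"],o["gripper_width"])
E
python3 look2.py pics/s5.png
```

```text
side 42 [586.4 148.8  98.7] [ 93.6  99.6 102.7] ray98 [586.5 148.2  98. ]
((590.5064697265625, 123.9291763305664), (102.98657989501953, 245.31134033203125), 5.949521064758301)
top 31 [583.5 140.7 101.5] [ 98.5 101.7 104. ] ray98 [584.2 141.   98. ]
((592.815185546875, 81.5910873413086), (104.63326263427734, 169.99835205078125), 5.553365707397461)
12.675 [562.57113591 137.37152182 151.79984587] [[-0.093  0.995  0.032]
 [ 0.936  0.099 -0.339]
 [-0.341 -0.002 -0.94 ]] [ 0.10598291  0.4581036  -0.67554272] 0.41328434393614216
```

View pics/s5.png

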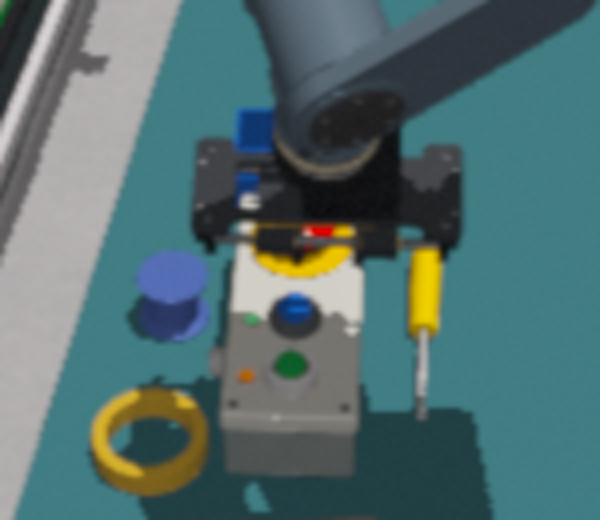

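The box hasn't moved, with its corners at the same pixels as before. The blue button is clear at (295,310). The tilted finger is over it, so I'm lowering.

Emit:
jog_arm([
  {"linear": [0,0,-0.1],"angular": [0,0,0],"claw": -0.17},
  {"linear": [0,0,-0.17],"angular": [0,0,0],"claw": -0.17},
  {"linear": [0,0,-0.19],"angular": [0,0,0],"claw": -0.17},
  {"linear": [0,0,-0.2],"angular": [0,0,0],"claw": -0.17},
  {"linear": [0,0,-0.205],"angular": [0,0,0],"claw": -0.17},
  {"linear": [0,0,-0.205],"angular": [0,0,0],"claw": -0.17},
])

```text
t: 13.42
eef_pos: [562.5, 138.1, 101.0]
eef_rot: [[-0.094, 0.995, 0.033], [0.935, 0.1, -0.341], [-0.343, -0.001, -0.939]]
contact_force: [-1.1, -2.7, 4.3]
gripper_width: 0.411
grip_force: 1.9
```

Emit:
jog_arm([
  {"linear": [0,0,-0.006],"angular": [0,0,0],"claw": -0.17},
  {"linear": [0,0,-0.012],"angular": [0,0,0],"claw": -0.17},
  {"linear": [0,0,-0.016],"angular": [0,0,0],"claw": -0.17},
  {"linear": [0,0,-0.016],"angular": [0,0,0],"claw": -0.17},
])

```text
t: 13.92
eef_pos: [562.7, 138.2, 98.6]
eef_rot: [[-0.094, 0.995, 0.034], [0.934, 0.1, -0.342], [-0.344, -0.0, -0.939]]
contact_force: [-3.9, -2.5, 14.7]
gripper_width: 0.412
grip_force: 7.2
```

Run:
```python
from h import *
o=observe();print(o["t"],o["eef_pos"],o["contact_force"],o["moment"],o["gripper_width"])
o1=o
im,d=grab_frame("side")
cv2.imwrite("pics/s6.png",cv2.resize(im[150:270,195:295],None,fx=5,fy=5,interpolation=2))
o=observe();F,M=o["contact_force"],o["moment"];print(F,M)
R=o["eef_rot"]
P=o["eef_pos"]
# wrench line: point closest to the reference, if reference is TCP
r0=np.cross(F,M)/F.dot(F)*1000;print("line via TCP+",r0, "dir",F/np.linalg.norm(F))
```

```text
13.925 [562.70678826 138.17602583  98.60310065] [-3.9122245  -2.50712931 14.74807129] [-0.93321866  0.31336388 -0.30460903] 0.41223014466868174
[-4.01356562 -2.50606926 13.76580145] [-0.94174741  0.31374356 -0.24452495]
line via TCP+ [-17.49114362 -65.81510648 -17.08139326] dir [-0.27572671 -0.17216368  0.94569257]
```

View pics/s6.png

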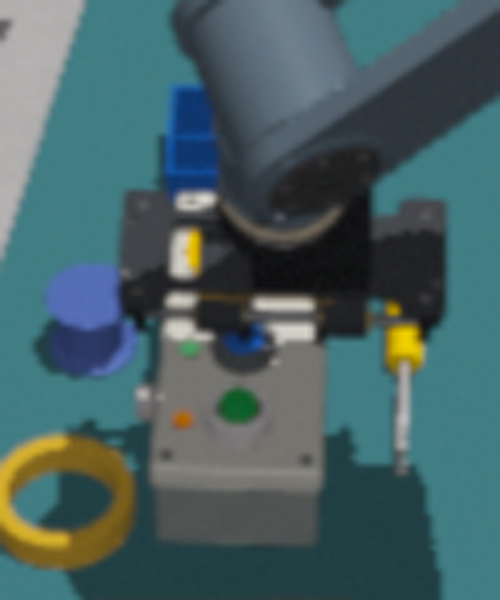

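The fingertip is on the blue cap at (243,340). The force dropped a little while holding, so I'll hold longer to see whether the button is slow.

Emit:
jog_arm([
  {"linear": [0,0,0],"angular": [0,0,0],"claw": -0.17},
  {"linear": [0,0,0],"angular": [0,0,0],"claw": -0.17},
  {"linear": [0,0,0],"angular": [0,0,0],"claw": -0.17},
  {"linear": [0,0,0],"angular": [0,0,0],"claw": -0.17},
])

```text
t: 14.48
eef_pos: [562.7, 138.2, 98.6]
eef_rot: [[-0.094, 0.995, 0.034], [0.934, 0.1, -0.342], [-0.344, -0.0, -0.939]]
contact_force: [-4.6, -1.7, 14.7]
gripper_width: 0.414
grip_force: 7.2
```

Run:
```python
from h import *
o=observe();print(o["t"],o["eef_pos"],o["contact_force"],o["moment"],o["joint_efforts"])
n="side";im,d=grab_frame(n);P=cloud(n,d);z=P[...,2]
D0=np.load("side.npy");P0=cloud(n,D0)
# ring visible part: y side toward camera
for Q,name in((P0,"before"),(P,"now")):
    r=np.hypot(Q[...,0]-587,Q[...,1]-144.7)
    for a,b in((0,10),(14,17),(17,20.5),(23,30)):
        k=(r>a)&(r<b)&(Q[...,1]>152 if a>10 else True)
        print(name,a,b,k.sum(),np.percentile(Q[k][:,2],[10,50,90]).round(1))
cv2.imwrite("pics/x.png",im)
```

```text
14.475 [562.68368808 138.15252538  98.56479545] [-4.60300029 -1.69641653 14.66808484] [-0.8838965   0.33572482 -0.26644802] [  0.55424586 -37.34261155 -11.7824775    0.10490857  -1.27192788
  -0.12009304]
before 0 10 29 [ 96.6  99.8 102.5]
before 14 17 11 [ 78.1  91.3 100.2]
before 17 20.5 18 [78.4 87.8 90. ]
before 23 30 33 [76.  79.4 81.4]
now 0 10 15 [90.9 94.4 98.3]
now 14 17 13 [ 82.2  90.1 109.3]
now 17 20.5 37 [ 80.5  89.4 188.5]
now 23 30 64 [ 77.5 183.6 207.1]
```

Contact began higher than a 98 mm cap would allow. That suggests the cap really sits near 102, as the depth data read, and 96 is its end stop. I'll back off in small steps and map force against height.

Emit:
jog_arm([
  {"linear": [0,0,0.012],"angular": [0,0,0],"claw": -0.17},
  {"linear": [0,0,0.018],"angular": [0,0,0],"claw": -0.17},
  {"linear": [0,0,0.018],"angular": [0,0,0],"claw": -0.17},
])

```text
t: 14.9
eef_pos: [562.6, 138.5, 100.9]
eef_rot: [[-0.094, 0.995, 0.033], [0.935, 0.1, -0.34], [-0.342, -0.001, -0.94]]
contact_force: [-0.4, -1.6, 3.7]
gripper_width: 0.415
grip_force: 1.9
```

Emit:
jog_arm([
  {"linear": [0,0,0.005],"angular": [0,0,0],"claw": -0.17},
  {"linear": [0,0,0.005],"angular": [0,0,0],"claw": -0.17},
])

```text
t: 15.15
eef_pos: [562.6, 138.5, 101.9]
eef_rot: [[-0.094, 0.995, 0.033], [0.935, 0.1, -0.34], [-0.342, -0.001, -0.94]]
contact_force: [-0.6, -2.6, 3.7]
gripper_width: 0.414
grip_force: 1.6
```

Emit:
jog_arm([
  {"linear": [0,0,0.006],"angular": [0,0,0],"claw": -0.17},
  {"linear": [0,0,0.006],"angular": [0,0,0],"claw": -0.17},
])

```text
t: 15.4
eef_pos: [562.6, 138.6, 103.5]
eef_rot: [[-0.094, 0.995, 0.033], [0.935, 0.1, -0.34], [-0.342, -0.001, -0.94]]
contact_force: [-0.2, -0.7, 3.0]
gripper_width: 0.415
grip_force: 1.2
```

Emit:
jog_arm([
  {"linear": [0,0,0.008],"angular": [0,0,0],"claw": -0.17},
  {"linear": [0,0,0.008],"angular": [0,0,0],"claw": -0.17},
])

```text
t: 15.65
eef_pos: [562.5, 138.8, 105.5]
eef_rot: [[-0.094, 0.995, 0.033], [0.935, 0.1, -0.34], [-0.341, -0.001, -0.94]]
contact_force: [1.0, -0.5, 1.4]
gripper_width: 0.413
grip_force: 0.7
```

The force falls smoothly like a spring, from 3.8 N to 1.4 N, over a cap that starts near 102–103. So the button was fully pressed against its end stop at about 96. Now I'm lifting clear and checking the final state.

Emit:
jog_arm([
  {"linear": [0,0,0.04],"angular": [0,0,0],"claw": -0.17},
  {"linear": [0,0,0.2],"angular": [0,0,0],"claw": -0.17},
  {"linear": [-0.1,-0.2,0.44],"angular": [0,0,0],"claw": -0.17},
  {"linear": [-0.3,-0.6,0.5],"angular": [0.0553,0.0053,0],"claw": -0.17},
  {"linear": [-0.5,-0.9,0.5],"angular": [0.0553,0.0053,0],"claw": -0.17},
  {"linear": [-0.5,-0.9,0.5],"angular": [0.0553,0.0053,0],"claw": -0.17},
  {"linear": [-0.5,-0.9,0.5],"angular": [0.0553,0.0053,0],"claw": -0.17},
  {"linear": [-0.5,-0.9,0.5],"angular": [0.0553,0.0053,0],"claw": -0.17},
])

```text
t: 16.65
eef_pos: [436.5, -88.6, 231.3]
eef_rot: [[-0.095, 0.995, 0.001], [0.995, 0.095, -0.0], [-0.0, 0.001, -1.0]]
contact_force: [0.3, -0.4, 0.4]
gripper_width: 0.416
grip_force: 0.0
```

```bash
python3 look.py pics/s7.png; python3 look2.py pics/s8.png
python3 - <<'E'
from h import *
n="side";D=grab_frame(n)[1]
for Q,m in((cloud(n,np.load("side.npy")),"before"),(cloud(n,D),"now")):
    for c in((587,144.7),(581.5,204.5),(596,55)):
        r=np.hypot(Q[...,0]-c[0],Q[...,1]-c[1]);print(m,c,np.median(Q[r<9][:,2]).round(1))
E
```

```text
154 [ 99.9 103.  105.1 112.5 117.4] [594.2  64.  107.7]
((590.8473510742188, 120.70024108886719), (103.82838439941406, 247.92306518554688), 5.707828044891357)
16.7 [437.24062286 -87.34321701 231.16158085] [-0.26653079  1.11325635 -0.49887551] 0.4161608553104804
side 39 [587.  147.1  98.4] [ 95.2  98.9 101.8] ray98 [587.  146.7  98. ]
((590.5881958007812, 120.71707916259766), (103.68955993652344, 245.70266723632812), 5.539816856384277)
top 49 [585.4 143.5 101. ] [ 98.1 101.4 104.4] ray98 [586.  143.9  98. ]
((589.2924194335938, 118.36380004882812), (104.82093048095703, 243.8186492919922), 5.586728572845459)
16.8 [437.80951389 -85.91150088 230.74508055] [[-0.101  0.995  0.001]
 [ 0.995  0.101  0.001]
 [ 0.     0.001 -1.   ]] [-0.42328979 -0.42628971  0.3152339 ] 0.4166838364303281
before (587, 144.7) 100.0
before (581.5, 204.5) 99.3
before (596, 55) 114.1
now (587, 144.7) 101.0
now (581.5, 204.5) 100.4
now (596, 55) 114.1
```

View pics/s7.png

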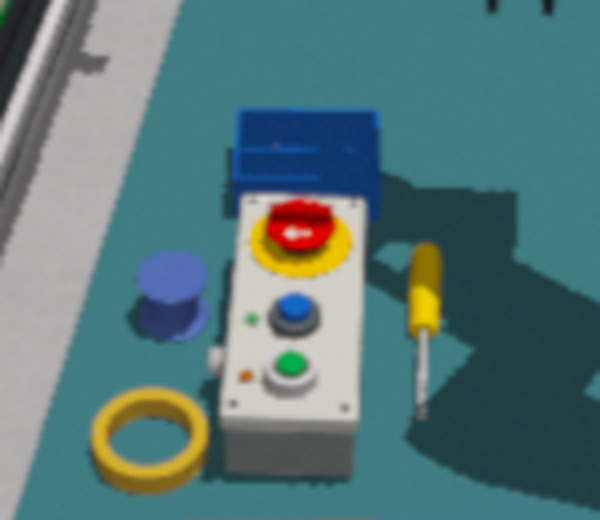

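```bash
python3 -c "
from rig import *
print(job_done())"
```

```text
the job is handed in; nothing more can be done
None
```

The job is handed in at about 17 s: the stop latched and sprang back out after the clockwise twist, the blue reset went to its end stop and came back, and the box did not visibly move. The reset cap read about 102 mm high instead of 98, and my first press on it reached 24 N.

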